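# Scoop walnuts from the tub into the bowl

## Robot

A 6-joint arm with a two-finger parallel gripper is mounted at the origin on a cart in front of the work surface, level with it; the furniture and walls round the work are solid. World frame = base frame: x ahead of the robot, y to its left, z up, the work surface at z = 0. Lengths are in m, angles in rad, forces in N, time in s.
With the tool pointing down it reaches from about 0.3 to 0.875 m from the base axis. Payload 6.4 kg.
Tool frame: the origin (TCP) lies at the very end of the fingers, on their centre line; the grasp point (between the pads) lies 19 mm behind it; z points along the fingers, y is the line along which they close (so a half turn about z gives the same grasp; the last joint's range is limited). The gripper opens to 85 mm and grips with 20 to 120 N. Pads are 22 mm wide; open, the fingers measure 114 mm over their backs; the gripper's body (76 mm by 85 mm) begins 54 mm behind the grasp point. The pads swing forward as they close: fully open they stand 13 mm farther back than shut.
Start: joints at [-1.524, 0.181, 1.607, -0, 1.354, -0.206], TCP at [0.144, -0.557, 0.231] pointing down, gripper open.
Joint ranges: [-2.99, 2.99], [-0.89, 2.07], [0.3, 2.58], [-1.14, 4.28], [0, 2.63], [-3.12, 3.12]. Speed limits (rad/s): [2.57, 2.57, 3.01, 3.14, 3.14, 3.14].

## Interface

Orientations are given as a unit quaternion [w, x, y, z].
In Python, from bench import ctrl, camrig gives the robot as it stands (ctrl), with the cameras (camrig).
- The arm moves only by the tool jog_arm, called after "Call:" as name([rows], argument=value, ...), one row to a line, values as JSON. Schema: {"type":"object","properties":{"deltas":{"type":"array","items":{"type":"array","items":{"type":"array","items":{"type":"number"},"minItems":7,"maxItems":7},"minItems":1,"maxItems":10},"minItems":1,"maxItems":1},"only":{"type":"string"},"quiet":{"type":"boolean"},"lines":{"type":"string"}},"required":["deltas"],"additionalProperties":false}. deltas is a list that holds a single list of rows (three levels of brackets), with 1 to 10 rows, each of 7 numbers: dx, dy, dz in fractions of the full range, 1 being 80 cm, then a rotation vector rx, ry, rz in fractions of the full range, 1 being 90 degrees, then the opening from 0.0 (shut) to 1.0 (fully open); each row is the pose to reach, as a shift and turn from the pose commanded when the call began, along the tool's axes at that moment; what a row does not reach only later rows make up. A row lasts 1/8 s, in which the tool goes at most 0.0625 m and 0.188 rad, less where a joint would pass 70% of its speed; a pose out of reach is approached as far as the arm can. The fingers move at their own pace and stop on an object; the grip force is fixed at half the most. Time passes only in rows, so rows that do not move let the fingers close. The tool returns the time, the measured TCP pose, the force, the opening and the grip force at its end. only (a regular expression) keeps the lines of the reply that match it, lines (a string "A,B") keeps lines A to B, and quiet returns only ok. No shift or turn number may pass 1 either way. Input that does not fit is refused with a message, and nothing moves.
- ctrl.get_obs(): the state, without advancing time (a new reading comes with each control period).
- camrig.camera(name): name is "side" or "top"; returns the picture (384x512x3 uint8, blue, green, red); there is no depth.
- camrig.camera_params(name): a dict with "fovy" (degrees; the focal length in pixels is half the picture's height over the tangent of half this angle, whatever the lens; pixels are square), "cx", "cy" (the principal point, pixels), "view" (4x4, takes a point from world to camera coordinates). Camera axes: x right, y up, looking along -z (the intrinsics and any distortion apply to the point x, -y, -z); pixel columns grow to the right and rows downward; lengths in m; the calibration is good to about 2 mm. A picture is of the moment at which its call begins. camera_params takes no time and is no camera call.
- ctrl.hand_in(): hands the job in; it is judged then, once.
The state is a dict: "time_s": time; "q": joint angles; "dq": joint speeds; "joint_efforts": joint torques, N m; "eef_pos": TCP position; "eef_rot": TCP orientation; "wrist_force": force on the tool from outside, world axes, zero at the start; "torque": the same for the moment, N m; "opening": opening from 0.0 (shut) to 1.0 (fully open); "grasp_force": force on a finger pad.
Only numpy, scipy, OpenCV 4.12 (cv2) and the standard library are available. Lean on these libraries where they do the work, as an engineer would, in place of code of your own. Each camera call takes 0.05 s, during which the arm holds its last target. There are 200 camera calls.

## Task

Put some walnuts out to serve: with the scoop, not with the fingers, scoop walnuts out of the storage tub and tip them into the white bowl until at least three are in it. Every walnut must end up in the bowl or in the tub, none in the scoop or on the worktop; then set the scoop down on its flat bottom on the worktop, clear of the tub. Leave the bowl standing upright and the grey cup, mug and yellow-capped spice jar where they are.

Things in the scene. Friction and masses are not known exactly. Their poses are not given: they have to be found in the camera images.
- tub: Open grey plastic storage tub, fixed in place. Outside 258 (x) x 114 (y) x 55 mm high; inside 250 x 106 mm, flat floor 4 mm above the worktop, inner corners cut at 45 deg over 20 mm. Origin: centre of underside, z up. Long axis x points roughly to the robot's left. At the start all six walnuts lie in its +x (left) half.
- bowl: Round white ceramic bowl, loose, 170 mm across the rim, 65 mm high, wall 4 mm, 0.55 kg. It stands left of the tub. Origin at the centre of its underside, z up.
- scoop: Loose aluminium hand scoop, 0.16 kg, on the worktop beyond the tub. Flat pan 85 (x) x 92 mm (y), 3 mm thick; origin under its centre, x to the open front, z up. Lip, 74 mm wide, 2 thick, reaches x = 54 mm. Rear wall at x = -41 is 40 mm high; sides (3 thick) step down: 34 high to x = -6, 20 to x = 19, then none; inside 76 apart at the rear, 86 in front. Handle: see scoop_grip.
- scoop_grip (a point): Grip point on the scoop's black handle, at (-76, 0, 101) mm in the scoop's frame, same axes. The handle is 18 mm thick (y), 22 mm deep, leans back 22 deg from upright over the rear wall, from (-46, 0, 27) to (-89, 0, 132) mm. Close the fingers along the scoop's y; from above or tilted.
- scoop_lip (a point): Middle of the scoop's front lip, underside, at (54, 0, 0) mm in the scoop's frame.
- grey_cup: Grey stoneware cup, 74 mm high, a bystander at the back left. Origin at the underside.
- mug: White mug with handle, 98 mm high, a bystander at the back, beyond the tub. Origin at the underside.
- spice_jar_4: Spice jar with a yellow cap, 42 mm across, 96 mm high, a bystander at the right. Origin at the underside.
- walnut_1: Walnut in its shell, light brown, 28 mm thick and 32 mm long (x), 12 g, rolls easily; origin at its centre.
- walnut_2: Walnut in its shell, light brown, 28 mm thick and 32 mm long (x), 12 g, rolls easily; origin at its centre.
- walnut_3: Walnut in its shell, light brown, 28 mm thick and 32 mm long (x), 12 g, rolls easily; origin at its centre.
- walnut_4: Walnut in its shell, light brown, 28 mm thick and 32 mm long (x), 12 g, rolls easily; origin at its centre.
- walnut_5: Walnut in its shell, light brown, 28 mm thick and 32 mm long (x), 12 g, rolls easily; origin at its centre.
- walnut_6: Walnut in its shell, light brown, 28 mm thick and 32 mm long (x), 12 g, rolls easily; origin at its centre.

How it is judged:
On the way:
1. at least one walnut rides in the scoop, lifted clear of the tub (height (world z) of scoop above 0.07 m and ((x of walnut_1 in the frame of scoop between -0.042 and 0.06 m and y of walnut_1 in the frame of scoop between -0.046 and 0.046 m and z of walnut_1 in the frame of scoop between 0 and 0.06 m) or (x of walnut_2 in the frame of scoop between -0.042 and 0.06 m and y of walnut_2 in the frame of scoop between -0.046 and 0.046 m and z of walnut_2 in the frame of scoop between 0 and 0.06 m) or (x of walnut_3 in the frame of scoop between -0.042 and 0.06 m and y of walnut_3 in the frame of scoop between -0.046 and 0.046 m and z of walnut_3 in the frame of scoop between 0 and 0.06 m) or (x of walnut_4 in the frame of scoop between -0.042 and 0.06 m and y of walnut_4 in the frame of scoop between -0.046 and 0.046 m and z of walnut_4 in the frame of scoop between 0 and 0.06 m) or (x of walnut_5 in the frame of scoop between -0.042 and 0.06 m and y of walnut_5 in the frame of scoop between -0.046 and 0.046 m and z of walnut_5 in the frame of scoop between 0 and 0.06 m) or (x of walnut_6 in the frame of scoop between -0.042 and 0.06 m and y of walnut_6 in the frame of scoop between -0.046 and 0.046 m and z of walnut_6 in the frame of scoop between 0 and 0.06 m))), for 0.2 s.
At the end, for the whole second after the job is handed in: At least three walnuts in the bowl (centre within 78 mm of its axis, below 75 mm), all others in bowl or tub, at rest; bowl upright within 0.12 rad; scoop at rest on its flat bottom on the worktop (within 0.15 rad, under 12 mm up), its origin over 90 mm from the tub's ((horizontal distance between each of walnut_1, walnut_2, walnut_3 and bowl below 0.078 m or horizontal distance between each of walnut_1, walnut_2, walnut_4 and bowl below 0.078 m or horizontal distance between each of walnut_1, walnut_2, walnut_5 and bowl below 0.078 m or horizontal distance between each of walnut_1, walnut_2, walnut_6 and bowl below 0.078 m or horizontal distance between each of walnut_1, walnut_3, walnut_4 and bowl below 0.078 m or horizontal distance between each of walnut_1, walnut_3, walnut_5 and bowl below 0.078 m or horizontal distance between each of walnut_1, walnut_3, walnut_6 and bowl below 0.078 m or horizontal distance between each of walnut_1, walnut_4, walnut_5 and bowl below 0.078 m or horizontal distance between each of walnut_1, walnut_4, walnut_6 and bowl below 0.078 m or horizontal distance between each of walnut_1, walnut_5, walnut_6 and bowl below 0.078 m or horizontal distance between each of walnut_2, walnut_3, walnut_4 and bowl below 0.078 m or horizontal distance between each of walnut_2, walnut_3, walnut_5 and bowl below 0.078 m or horizontal distance between each of walnut_2, walnut_3, walnut_6 and bowl below 0.078 m or horizontal distance between each of walnut_2, walnut_4, walnut_5 and bowl below 0.078 m or horizontal distance between each of walnut_2, walnut_4, walnut_6 and bowl below 0.078 m or horizontal distance between each of walnut_2, walnut_5, walnut_6 and bowl below 0.078 m or horizontal distance between each of walnut_3, walnut_4, walnut_5 and bowl below 0.078 m or horizontal distance between each of walnut_3, walnut_4, walnut_6 and bowl below 0.078 m or horizontal distance between each of walnut_3, walnut_5, walnut_6 and bowl below 0.078 m or horizontal distance between each of walnut_4, walnut_5, walnut_6 and bowl below 0.078 m) and ((horizontal distance between walnut_1 and bowl below 0.078 m and z of walnut_1 in the frame of bowl between 0.005 and 0.075 m) or (x of walnut_1 in the frame of tub between -0.127 and 0.127 m and y of walnut_1 in the frame of tub between -0.055 and 0.055 m and z of walnut_1 in the frame of tub between 0 and 0.055 m)) and ((horizontal distance between walnut_2 and bowl below 0.078 m and z of walnut_2 in the frame of bowl between 0.005 and 0.075 m) or (x of walnut_2 in the frame of tub between -0.127 and 0.127 m and y of walnut_2 in the frame of tub between -0.055 and 0.055 m and z of walnut_2 in the frame of tub between 0 and 0.055 m)) and ((horizontal distance between walnut_3 and bowl below 0.078 m and z of walnut_3 in the frame of bowl between 0.005 and 0.075 m) or (x of walnut_3 in the frame of tub between -0.127 and 0.127 m and y of walnut_3 in the frame of tub between -0.055 and 0.055 m and z of walnut_3 in the frame of tub between 0 and 0.055 m)) and ((horizontal distance between walnut_4 and bowl below 0.078 m and z of walnut_4 in the frame of bowl between 0.005 and 0.075 m) or (x of walnut_4 in the frame of tub between -0.127 and 0.127 m and y of walnut_4 in the frame of tub between -0.055 and 0.055 m and z of walnut_4 in the frame of tub between 0 and 0.055 m)) and ((horizontal distance between walnut_5 and bowl below 0.078 m and z of walnut_5 in the frame of bowl between 0.005 and 0.075 m) or (x of walnut_5 in the frame of tub between -0.127 and 0.127 m and y of walnut_5 in the frame of tub between -0.055 and 0.055 m and z of walnut_5 in the frame of tub between 0 and 0.055 m)) and ((horizontal distance between walnut_6 and bowl below 0.078 m and z of walnut_6 in the frame of bowl between 0.005 and 0.075 m) or (x of walnut_6 in the frame of tub between -0.127 and 0.127 m and y of walnut_6 in the frame of tub between -0.055 and 0.055 m and z of walnut_6 in the frame of tub between 0 and 0.055 m)) and linear speed of each of walnut_1, walnut_2, walnut_3, walnut_4, walnut_5, walnut_6 below 0.05 m/s and angle between bowl's own z axis and vertical below 0.12 rad and height (world z) of bowl below 0.01 m and angle between scoop's own z axis and vertical below 0.15 rad and height (world z) of scoop below 0.012 m and linear speed of scoop below 0.02 m/s and horizontal distance between scoop and tub above 0.09 m); the robot touches nothing.
It fails at once if the fingers touch a walnut (contact force between the fingers and walnut_1 above 0.5 N or contact force between the fingers and walnut_2 above 0.5 N or contact force between the fingers and walnut_3 above 0.5 N or contact force between the fingers and walnut_4 above 0.5 N or contact force between the fingers and walnut_5 above 0.5 N or contact force between the fingers and walnut_6 above 0.5 N).
It fails at once if the grey cup is moved more than 30 mm or tipped over (distance of grey_cup from where it was at the start of the episode above 0.03 m or angle between grey_cup's own z axis and vertical above 0.4 rad).
It fails at once if the mug is moved more than 30 mm or tipped over (distance of mug from where it was at the start of the episode above 0.03 m or angle between mug's own z axis and vertical above 0.4 rad).
It fails at once if the spice jar with the yellow cap is moved more than 30 mm or tipped over (distance of spice_jar_4 from where it was at the start of the episode above 0.03 m or angle between spice_jar_4's own z axis and vertical above 0.4 rad).
It also fails if it takes over 72 s, if anything falls off the work surface, if the arm or the gripper's body presses on something with over 40 N, if the wrist force passes 120 N, or if a joint passes its speed limit or range.

## Working session

There is one attempt and no reset: what is moved stays moved. The work goes in short steps, Python scripts to look and compute and a tool call to move; the robot and the scene stay as the last step left them, time stands still between calls to the robot, and variables do not carry over. Pictures are saved under pics/ and viewed, at most 12 in all, crops included, and the job is handed in when it is done.

```bash
ls; mkdir -p pics
```

Run:
```python
from bench import ctrl, camrig
import cv2,numpy as np
for n in("top","side"):
    im=camrig.camera(n); cv2.imwrite(f"pics/{n}0.png",cv2.resize(im,None,fx=1.5,fy=1.5,interpolation=cv2.INTER_CUBIC))
    p=camrig.camera_params(n); print(n,{k:(np.round(v,4).tolist()) if k=="view" else v for k,v in p.items()})
o=ctrl.get_obs();print(o["time_s"],o["eef_pos"],o["eef_rot"],o["wrist_force"])
```

```text
bench.py
pics
top {'fovy': 48.48646098482867, 'cx': 254.98179896108985, 'cy': 184.78855017424155, 'view': [[-0.02, -0.9994, -0.0291, -0.0816], [0.9805, -0.0252, 0.1947, -0.6113], [-0.1953, -0.0246, 0.9804, -0.9901], [0.0, 0.0, 0.0, 1.0]]}
side {'fovy': 45.67968931640998, 'cx': 256.2280752628117, 'cy': 197.75082553218806, 'view': [[0.9986, -0.053, -0.002, -0.5993], [0.0257, 0.4502, 0.8925, -0.0319], [-0.0464, -0.8913, 0.451, -1.2445], [0.0, 0.0, 0.0, 1.0]]}
0.1 [ 0.14380071 -0.55622996  0.23048989] [-7.71954061e-04  9.92023212e-01  1.26052954e-01  5.53607642e-05] [-0.64587828 -1.03017898 -0.45012585]
```

View pics/top0.png

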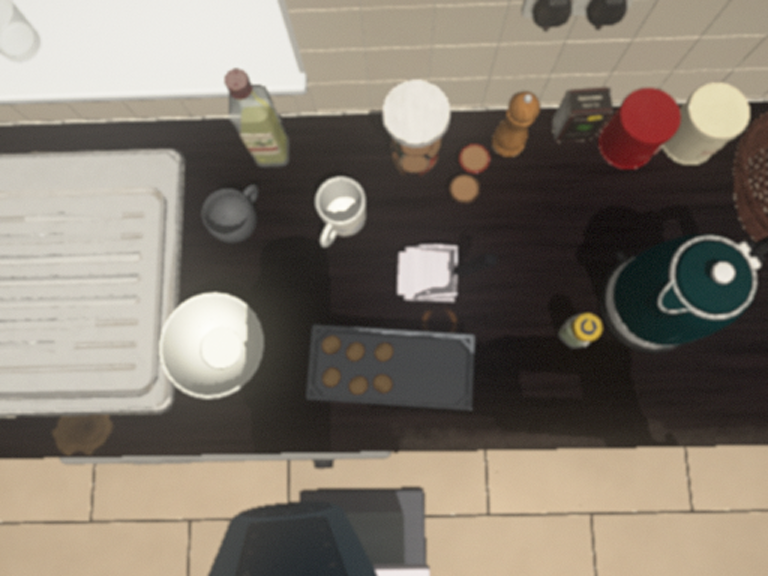

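View pics/side0.png

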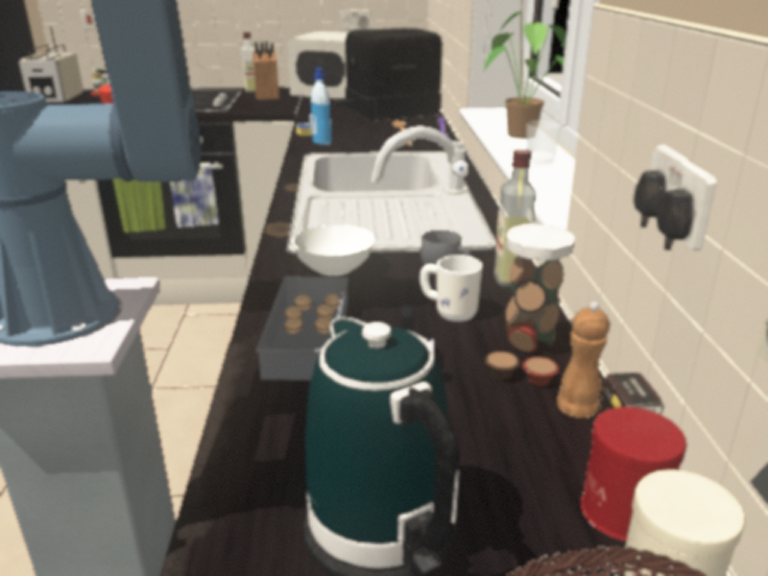

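The top view shows the scoop at about (430,272) with its handle to the right. The tub has corners at (312,326), (475,333), (472,409) and (307,401). The bowl is at (212,345), the mug at (341,208), the cup at (228,214) and the jar at (585,328). The walnuts sit in two rows of three. The kettle hides the scoop in the side view.

Create h.py:
```python
from bench import ctrl, camrig
import cv2,numpy as np
from scipy.spatial.transform import Rotation as R
def cam(n):
    p=camrig.camera_params(n);V=np.array(p["view"]);f=192/np.tan(np.radians(p["fovy"])/2);return p,V,f
def back(n,uv,z):   # pixel (original) -> world at height z
    p,V,f=cam(n);d=V[:3,:3].T@np.array([(uv[0]-p["cx"])/f,-(uv[1]-p["cy"])/f,-1]);c=-V[:3,:3].T@V[:3,3]
    return c+d*(z-c[2])/d[2]
def proj(n,P):
    p,V,f=cam(n);q=V[:3,:3]@np.array(P)+V[:3,3];return np.array([p["cx"]-f*q[0]/q[2],p["cy"]+f*q[1]/q[2]])
def pose():
    o=ctrl.get_obs();w,x,y,z=o["eef_rot"];return np.array(o["eef_pos"]),R.from_quat([x,y,z,w])
```

Run:
```python
from h import *
for nm,uv,z in [("tubTL",(312,326),.055),("tubTR",(475,333),.055),("tubBR",(472,409),.055),("tubBL",(307,401),.055),
 ("w",(330,344),.018),("w",(355,352),.018),("w",(384,352),.018),("w",(331,377),.018),("w",(358,385),.018),("w",(382,383),.018),
 ("bowlrimL",(160,345),.065),("bowlrimR",(264,345),.065),("bowlT",(212,294),.065),("bowlB",(212,397),.065)]:
    print(nm,np.round(back("top",np.array(uv)/1.5,z),3))
im=camrig.camera("top");c=im[150:235,240:360];cv2.imwrite("pics/scoop.png",cv2.resize(c,None,fx=6,fy=6,interpolation=cv2.INTER_CUBIC))
```

```text
tubTL [0.532 0.021 0.055]
tubTR [ 0.514 -0.243  0.055]
tubBR [ 0.395 -0.232  0.055]
tubBL [0.412 0.029 0.055]
w [ 0.506 -0.004  0.018]
w [ 0.491 -0.046  0.018]
w [ 0.49  -0.095  0.018]
w [ 0.451 -0.006  0.018]
w [ 0.437 -0.05   0.018]
w [ 0.439 -0.09   0.018]
bowlrimL [0.506 0.265 0.065]
bowlrimR [0.502 0.097 0.065]
bowlT [0.587 0.184 0.065]
bowlB [0.422 0.178 0.065]
```

View pics/scoop.png

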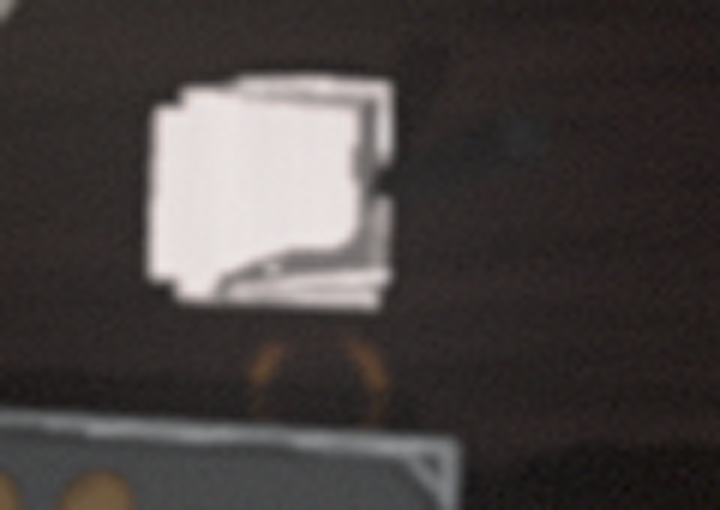

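Run:
```python
from h import *
from scipy.optimize import least_squares
p,V,f=cam("top");print("cam",-V[:3,:3].T@V[:3,3])
C=lambda u,v:np.array([240+u/6,150+v/6])
obs=[((54,-37,2),C(152,107)),((54,37,2),C(147,278)),((42.5,-46,3),C(183,88)),((42.5,46,3),C(175,302)),((-42.5,46,0),C(380,309)),((-42.5,-41,40),C(394,80)),((-42.5,41,40),C(390,283))]
def T(s,P): 
    c,n=np.cos(s[2]),np.sin(s[2]);x,y,z=np.array(P)/1000;return [s[0]+c*x-n*y,s[1]+n*x+c*y,z]
r=least_squares(lambda s:np.concatenate([proj("top",T(s,P))-u for P,u in obs]),[.62,-.17,1.57])
print(r.x,np.degrees(r.x[2]),np.round(r.fun.reshape(-1,2),1))
for P in[(-76,0,101),(-89,0,132),(-46,0,27)]:
    w=T(r.x,P);q=proj("top",w);print(P,np.round(w,3),(q-[240,150])*6)
# tub & rough checks
t=[(129,57,55),(-129,57,55),(-129,-57,55),(129,-57,55)];px=[(307,401),(472,409),(475,333),(312,326)]
r=least_squares(lambda s:np.concatenate([proj("top",T(s,P))-np.array(u)/1.5 for P,u in zip(t,px)]),[.46,-.1,1.5]);print("tub",r.x,np.degrees(r.x[2]),r.fun.round(1))
```

```text
cam [ 0.40439667 -0.12140281  1.08738162]
[ 0.62363995 -0.17637638  1.51406387] 86.74946971916776 [[ 0.9  0.5]
 [ 0.9 -0.1]
 [ 0.3  0.4]
 [ 0.6 -0.6]
 [-0.6 -0.5]
 [-1.1  1.1]
 [-0.9 -0.7]]
(-76, 0, 101) [ 0.619 -0.252  0.101] [484.52213554 152.68179228]
(-89, 0, 132) [ 0.619 -0.265  0.132] [528.7184554  136.11047037]
(-46, 0, 27) [ 0.621 -0.222  0.027] [391.6896152  188.48286358]
tub [ 0.4631974  -0.10643004  1.50231631] 86.07638412901211 [ 1.  -1.2 -0.5 -1.2 -1.5  1.4  1.   1.3]
```

Add to h.py:
```python
yaw=np.radians(86.5)
def scoopR(pitch=0,yw=yaw): return R.from_euler("ZY",[yw,pitch])   # pitch>0: nose down
G=np.array([-76,0,101])/1000; zt=np.array([.379,0,-.925]);zt/=np.linalg.norm(zt)
S2T=R.from_matrix(np.array([np.cross([0,-1,0],zt),[0,-1,0],zt]).T)
def tcp_for(pt,w,pitch=0,back=0,yw=yaw):  # scoop-frame point pt(m) to be at world w
    s=scoopR(pitch,yw); o=np.array(w)-s.apply(pt); return o+s.apply(G+(.019-back)*zt), s*S2T
def rows(*tg,ref=None):
    p,q=ref or pose()
    for t,r in tg:
        print(np.round(t,3),"row",np.round(np.r_[q.inv().apply(t-p),(q.inv()*r).as_rotvec()],4).tolist())
```

Run:
```python
from h import *
o=(.6236,-.1764,0)
g=tcp_for([0,0,0],o,yw=np.radians(86.75)); a=tcp_for([0,0,0],o,back=.12,yw=np.radians(86.75))
p,q=pose()
rows((np.array([.32,-.36,.30]),q),a,g)
```

```text
[ 0.32 -0.36  0.3 ] row [0.2197, -0.1461, -0.0692, 0.0, 0.0, 0.0]
[ 0.617 -0.291  0.194] row [0.5247, -0.1389, 0.0364, 0.2441, 0.3346, -1.2446]
[ 0.62  -0.245  0.083] row [0.5386, -0.1821, 0.1475, 0.2441, 0.3346, -1.2446]
```

Careful with the scale: shifts go in shares of 80 cm and turns go in shares of 90 degrees. That gives: 0.2197 m / 0.8 = 0.2746, -0.1461 m / 0.8 = -0.1826, -0.7 rad / 1.5708 = -0.4456.

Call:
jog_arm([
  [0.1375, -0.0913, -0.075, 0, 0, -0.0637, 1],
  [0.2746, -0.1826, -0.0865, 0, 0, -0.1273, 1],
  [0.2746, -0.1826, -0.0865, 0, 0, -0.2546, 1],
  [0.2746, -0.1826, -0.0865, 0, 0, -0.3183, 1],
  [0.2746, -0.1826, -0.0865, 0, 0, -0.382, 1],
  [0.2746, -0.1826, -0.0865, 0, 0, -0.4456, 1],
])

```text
refused: deltas: the value is too long (schema: maxItems 1). Nothing was moved.
```

The call was refused and nothing moved: it wants a list holding one list of rows, three levels of brackets. Same move again in that form.

Call:
jog_arm([
  [[0.1375, -0.0913, -0.075, 0, 0, -0.0637, 1], [0.2746, -0.1826, -0.0865, 0, 0, -0.1273, 1], [0.2746, -0.1826, -0.0865, 0, 0, -0.2546, 1], [0.2746, -0.1826, -0.0865, 0, 0, -0.3183, 1], [0.2746, -0.1826, -0.0865, 0, 0, -0.382, 1], [0.2746, -0.1826, -0.0865, 0, 0, -0.4456, 1]],
])

```text
time_s: 0.9
eef_pos: [0.3214, -0.3588, 0.3011]
eef_rot: [0.001, 0.887, 0.462, 0.0]
wrist_force: [-0.9, 0.3, -0.6]
opening: 1.001
grasp_force: 0.0
```

Call:
jog_arm([
  [[0.375, 0, 0, 0, 0, 0, 1]],
], quiet=true)

```text
ok
```

Run:
```python
from h import *
o=(.6236,-.1764,0)
print(pose()[0],pose()[1].as_matrix().round(2).tolist())
rows(tcp_for([0,0,0],o,back=.12,yw=np.radians(86.75)),tcp_for([0,0,0],o,yw=np.radians(86.75)))
```

```text
[ 0.35547868 -0.31082788  0.3003145 ] [[0.58, 0.81, -0.0], [0.81, -0.58, -0.0], [-0.0, 0.0, -1.0]]
[ 0.617 -0.291  0.194] row [0.169, 0.2008, 0.1057, 0.1097, 0.3793, -0.558]
[ 0.62  -0.245  0.083] row [0.2076, 0.1764, 0.2167, 0.1097, 0.3793, -0.558]
```

Scaled: 0.2008 m / 0.8 = 0.251, 0.17 m / 0.8 = 0.2125, -0.558 rad / 1.5708 = -0.3552.

Call:
jog_arm([
  [[0.0625, 0.075, 0.025, 0.0191, 0.0637, -0.0955, 1], [0.125, 0.15, 0.0625, 0.0382, 0.1273, -0.191, 1], [0.175, 0.2125, 0.1, 0.0573, 0.191, -0.2865, 1], [0.2113, 0.251, 0.1321, 0.0698, 0.2415, -0.3552, 1], [0.2113, 0.251, 0.1321, 0.0698, 0.2415, -0.3552, 1], [0.2113, 0.251, 0.1321, 0.0698, 0.2415, -0.3552, 1]],
])

```text
time_s: 1.78
eef_pos: [0.6181, -0.2864, 0.191]
eef_rot: [-0.136, 0.711, 0.675, 0.14]
wrist_force: [-0.8, 0.6, 0.2]
opening: 1.001
grasp_force: 0.0
```

Run:
```python
from h import *
o=(.6236,-.1764,0)
rows(tcp_for([0,0,0],o,back=.12,yw=np.radians(86.75)),tcp_for([0,0,0],o,yw=np.radians(86.75)))
im=camrig.camera("top");cv2.imwrite("pics/pre.png",cv2.resize(im[100:250,200:400],None,fx=3.5,fy=3.5,interpolation=cv2.INTER_CUBIC));print(ctrl.get_obs()["q"])
```

```text
[ 0.617 -0.291  0.194] row [-0.0025, -0.0008, -0.0048, -0.0056, -0.0043, 0.004]
[ 0.62  -0.245  0.083] row [-0.003, -0.0001, 0.1152, -0.0056, -0.0043, 0.004]
[-0.74959218  0.58311071  1.19899104  0.29557951  1.61828226 -0.72217809]
```

View pics/pre.png

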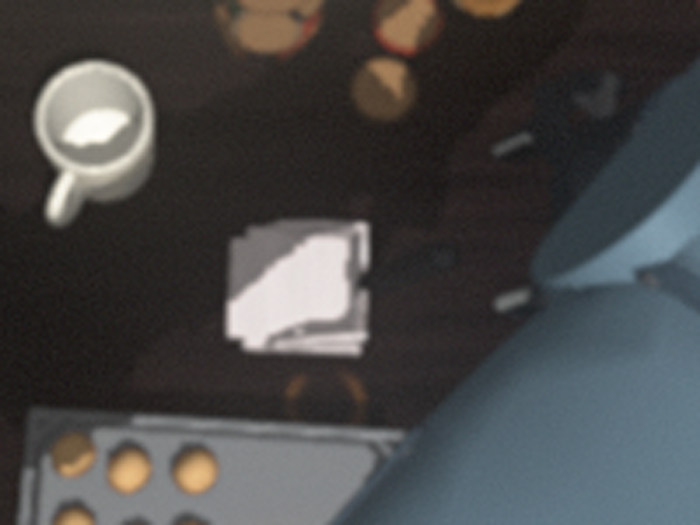

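The fingertips at (513,145) and (513,300) straddle the line of the handle, whose tip is at (445,258). Going down to the grasp.

Scaled: 0.115 m / 0.8 = 0.1438, 0.08 m / 0.8 = 0.1, -0.005 rad / 1.5708 = -0.0032.

Call:
jog_arm([
  [[-0.0038, 0, 0.05, -0.0032, -0.0025, 0.0025, 1], [-0.0038, 0, 0.1, -0.0032, -0.0025, 0.0025, 1], [-0.0038, 0, 0.1438, -0.0032, -0.0025, 0.0025, 1], [-0.0038, 0, 0.1438, -0.0032, -0.0025, 0.0025, 1], [-0.0038, 0, 0.1438, -0.0032, -0.0025, 0.0025, 0], [-0.0038, 0, 0.1438, -0.0032, -0.0025, 0.0025, 0], [-0.0038, 0, 0.1438, -0.0032, -0.0025, 0.0025, 0], [-0.0038, 0, 0.1438, -0.0032, -0.0025, 0.0025, 0], [-0.0038, 0, 0.1438, -0.0032, -0.0025, 0.0025, 0], [-0.0038, 0, 0.1438, -0.0032, -0.0025, 0.0025, 0]],
])

```text
time_s: 3.08
eef_pos: [0.6204, -0.2476, 0.0881]
eef_rot: [-0.13, 0.714, 0.674, 0.141]
wrist_force: [-0.8, -1.0, 6.6]
opening: 0.2
grasp_force: 61.7
```

Run:
```python
from h import *
print(pose()[0], proj("top",pose()[0]))
# lift then above tub: lip at tub x=-30, pitched 20deg
im=camrig.camera("top");cv2.imwrite("pics/gr.png",cv2.resize(im[120:230,220:370],None,fx=5,fy=5,interpolation=cv2.INTER_CUBIC))
```

```text
[ 0.62041696 -0.24761328  0.08808131] [318.12220416 176.22177435]
```

View pics/gr.png

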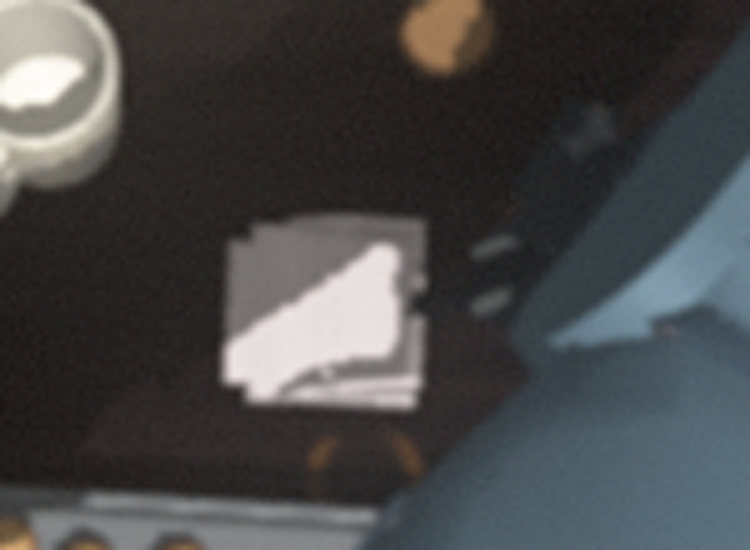

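The scoop is gripped and hasn't moved: the lip corners are unchanged. I'll record the tool pose relative to the scoop, then plan the scooping.

Run:
```python
from h import *
p,q=pose();s=R.from_euler("z",np.radians(86.75));o=np.array([.6236,-.1764,0])
np.savez("grasp.npz",t=s.inv().apply(p-o),r=(s.inv()*q).as_quat());print(s.inv().apply(p-o))
```

Add to h.py:
```python
import os
TUB=np.array([.4632,-.1064,0]);ty=np.radians(86.08);RT=R.from_euler("z",ty)
LIP=np.array([.054,0,0])
if os.path.exists("grasp.npz"):
    g_=np.load("grasp.npz");gt,gr=g_["t"],R.from_quat(g_["r"])
def at(pt,w,pitch,yw=ty):  # TCP pose putting scoop point pt at world w; pitch>0 nose down (deg)
    s=scoopR(np.radians(pitch),yw);return np.array(w)+s.apply(gt-pt),s*gr
def tub(x,y,z): return TUB+RT.apply([x,y,z])
def scoop():
    p,q=pose();s=q*gr.inv();o=p-s.apply(gt);lip=o+s.apply(LIP);return o,lip,RT.inv().apply(lip-TUB),np.degrees((RT.inv()*s).as_euler("ZYX"))
```

Run:
```python
from h import *
p,q=pose()
rows((p+[0,0,.12],q),at(LIP,tub(-.015,0,.09),20),at(LIP,tub(-.015,0,.006),20))
```

```text
[-0.07130352 -0.00087364  0.08809053]
[ 0.62  -0.248  0.208] row [0.0451, 0.0006, -0.1112, 0.0, 0.0, 0.0]
[ 0.457 -0.209  0.216] row [0.0752, -0.1648, -0.108, -0.0024, -0.3491, 0.0098]
[ 0.457 -0.209  0.132] row [0.0437, -0.1652, -0.0301, -0.0024, -0.3491, 0.0098]
```

Scaled: -0.165 m / 0.8 = -0.2063, -0.111 m / 0.8 = -0.1388, -0.349 rad / 1.5708 = -0.2222.

Call:
jog_arm([
  [[0.0275, 0, -0.0688, 0, 0, 0, 0], [0.0563, 0, -0.1388, 0, 0, 0, 0], [0.0688, -0.0625, -0.1375, 0, -0.0955, 0.0064, 0], [0.0813, -0.1375, -0.135, 0, -0.191, 0.0064, 0], [0.0938, -0.2063, -0.135, -0.0015, -0.2222, 0.0064, 0], [0.0938, -0.2063, -0.135, -0.0015, -0.2222, 0.0064, 0], [0.0938, -0.2063, -0.135, -0.0015, -0.2222, 0.0064, 0]],
])

```text
time_s: 4.0
eef_pos: [0.457, -0.2089, 0.2153]
eef_rot: [-0.01, 0.731, 0.682, 0.015]
wrist_force: [1.0, -0.7, -0.8]
opening: 0.206
grasp_force: 60.8
```

Run:
```python
from h import *
for v in scoop()[1:]: print(v.round(4))
im=camrig.camera("top");cv2.imwrite("pics/abv.png",cv2.resize(im[140:290,180:340],None,fx=4,fy=4,interpolation=cv2.INTER_CUBIC))
l=scoop()[1];o,_,_,_=scoop();s=pose()[1]*gr.inv()
for y in(-.037,.037): print((proj("top",o+s.apply([.054,y,.002]))-[180,140])*4)
rows(at(LIP,tub(-.015,0,.03),20),at(LIP,tub(-.015,0,.005),20))
```

```text
[ 0.4621 -0.1213  0.0897]
[-0.015   0.0001  0.0897]
[-1.14000e-02  1.99801e+01 -5.60000e-03]
[350.24514935 351.35595606]
[344.71213669 480.00094565]
[ 0.457 -0.209  0.156] row [-0.0017, -0.0007, 0.0597, 0.0001, -0.0003, -0.0003]
[ 0.457 -0.209  0.131] row [-0.0026, -0.0009, 0.0847, 0.0001, -0.0003, -0.0003]
```

View pics/abv.png

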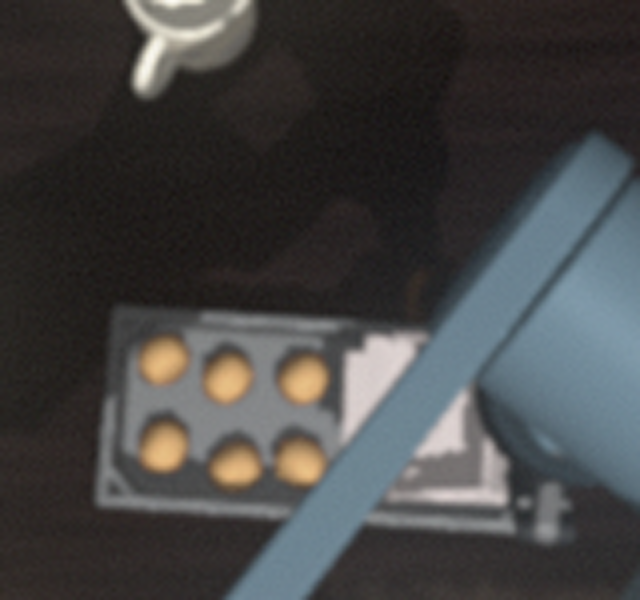

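The lip corner is at (347,350), within a pixel of the prediction of (350,351). The nearest walnuts are at (302,377) and (300,458), clear ahead of the lip. Lowering into the tub.

Scaled: 0.083 m / 0.8 = 0.1038, 0.075 m / 0.8 = 0.0938.

Call:
jog_arm([
  [[-0.0013, -0.0009, 0.0375, 0, 0, 0, 0], [-0.0021, -0.0009, 0.0688, 0, 0, 0, 0], [-0.0031, -0.0011, 0.0938, 0, 0, 0, 0], [-0.0033, -0.0011, 0.1038, 0, 0, 0, 0], [-0.0033, -0.0011, 0.1038, 0, 0, 0, 0], [-0.0033, -0.0011, 0.1038, 0, 0, 0, 0]],
])

```text
time_s: 4.8
eef_pos: [0.4568, -0.2088, 0.1327]
eef_rot: [-0.01, 0.731, 0.682, 0.015]
wrist_force: [0.1, -0.1, -1.3]
opening: 0.201
grasp_force: 60.8
```

Run:
```python
from h import *
for v in scoop()[1:]: print(v.round(4))
rows(at(LIP,tub(.015,0,.0055),8),at(LIP,tub(.03,0,.0055),2),at(LIP,tub(.116,0,.0055),2))
```

```text
[ 0.4619 -0.1213  0.0071]
[-0.015   0.0003  0.0071]
[-7.00000e-03  1.99933e+01  4.00000e-04]
[ 0.457 -0.203  0.11 ] row [0.0049, 0.0002, 0.0227, 0.0, 0.2093, 0.0009]
[ 0.458 -0.198  0.098] row [0.0092, 0.0001, 0.0352, 0.0, 0.314, 0.0014]
[ 0.464 -0.113  0.098] row [0.0951, 0.0001, 0.0383, 0.0, 0.314, 0.0014]
```

Scaled: 0.087 m / 0.8 = 0.1088, 0.081 m / 0.8 = 0.1013, 0.314 rad / 1.5708 = 0.1999.

Call:
jog_arm([
  [[0.0025, 0, 0.0138, 0, 0.0637, 0, 0], [0.0063, 0, 0.0284, 0, 0.1331, 0.0006, 0], [0.0115, 0, 0.044, 0, 0.1999, 0.0009, 0], [0.0263, 0, 0.0446, 0, 0.1999, 0.0009, 0], [0.0413, 0, 0.0451, 0, 0.1999, 0.0009, 0], [0.0563, 0, 0.0456, 0, 0.1999, 0.0009, 0], [0.0713, 0, 0.0463, 0, 0.1999, 0.0009, 0], [0.0863, 0, 0.0468, 0, 0.1999, 0.0009, 0], [0.1013, 0, 0.0473, 0, 0.1999, 0.0009, 0], [0.1088, 0, 0.0475, 0, 0.1999, 0.0009, 0]],
])

```text
time_s: 6.05
eef_pos: [0.4634, -0.1225, 0.0982]
eef_rot: [-0.114, 0.72, 0.673, 0.127]
wrist_force: [-3.1, -17.5, 7.7]
opening: 0.201
grasp_force: 62.8
```

Run:
```python
from h import *
for v in scoop()[1:]: print(v.round(4))
rows(at(LIP,tub(.112,0,.0055),2),at(LIP,tub(.118,0,.0055),2))
im=camrig.camera("top");a=cv2.resize(im[190:290,190:330],None,fx=4,fy=4,interpolation=cv2.INTER_CUBIC)
im=camrig.camera("side");b=cv2.resize(im[140:270,150:290],None,fx=4,fy=4,interpolation=cv2.INTER_CUBIC)
cv2.imwrite("pics/push.png",cv2.resize(np.hstack([cv2.copyMakeBorder(a,0,120,0,0,0),b]),(800,371)))
```

```text
[ 0.471  -0.0012  0.005 ]
[ 0.1055 -0.0006  0.005 ]
[ 0.0377  2.3621 -0.1266]
[ 0.463 -0.117  0.098] row [0.0055, -0.0005, 0.0022, 0.0018, 0.0063, 0.0015]
[ 0.464 -0.111  0.098] row [0.0111, -0.0005, 0.0043, 0.0018, 0.0063, 0.0015]
```

View pics/push.png

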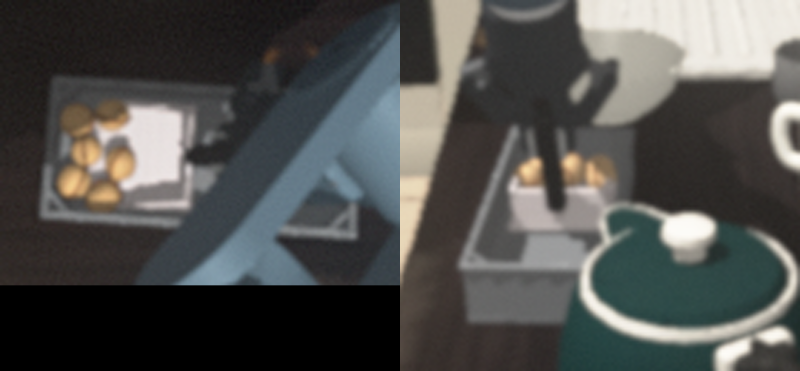

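All six walnuts are bunched at the far end, and three to four of them are already over the lip or pan. The contact force is modest, so I'll push on a little, then tilt the nose up about the rear edge.

Scaled: 0.011 m / 0.8 = 0.0138, 0.008 m / 0.8 = 0.01, 0.006 rad / 1.5708 = 0.0038.

Call:
jog_arm([
  [[0.0063, -0.0006, 0.0025, 0.0013, 0.0038, 0.001, 0], [0.01, -0.0006, 0.0038, 0.0013, 0.0038, 0.001, 0], [0.0138, -0.0006, 0.0054, 0.0013, 0.0038, 0.001, 0], [0.0138, -0.0006, 0.0054, 0.0013, 0.0038, 0.001, 0]],
])

```text
time_s: 6.65
eef_pos: [0.466, -0.1186, 0.1013]
eef_rot: [-0.11, 0.72, 0.673, 0.126]
wrist_force: [-9.5, -33.0, 20.8]
opening: 0.202
grasp_force: 66.4
```

Run:
```python
from h import *
for v in scoop()[1:]: print(v.round(4))
RR=np.array([-.0425,0,0])
x=scoop()[2][0]-.0965
rows(*[at(RR,tub(x-d,0,.0065+h),-a) for a,d,h in((8,0,0),(18,.002,.002),(25,.005,.005),(25,.005,.06),(22,.005,.105))])
```

```text
[0.474  0.0021 0.0073]
[ 0.109  -0.0034  0.0073]
[-0.0137  2.7525 -0.3525]
[ 0.462 -0.135  0.09 ] row [-0.0192, -0.0029, 0.0055, 0.0056, 0.1877, 0.0036]
[ 0.461 -0.151  0.083] row [-0.0363, -0.0029, 0.0062, 0.0053, 0.3622, 0.0049]
[ 0.46  -0.162  0.079] row [-0.0487, -0.003, 0.0063, 0.0051, 0.4843, 0.0058]
[ 0.46  -0.162  0.134] row [-0.0306, -0.0024, -0.0456, 0.0051, 0.4843, 0.0058]
[ 0.46  -0.159  0.182] row [-0.0112, -0.0018, -0.0899, 0.0052, 0.432, 0.0054]
```

Scaled: -0.053 m / 0.8 = -0.0663, -0.002 m / 0.8 = -0.0025, 0.09 rad / 1.5708 = 0.0573.

Call:
jog_arm([
  [[-0.015, -0.0019, 0.0013, 0.0019, 0.0573, 0.0013, 0], [-0.0275, -0.0025, 0.0038, 0.0036, 0.1197, 0.0023, 0], [-0.0388, -0.0025, 0.0038, 0.0036, 0.1751, 0.0023, 0], [-0.05, -0.0025, 0.0044, 0.0034, 0.2305, 0.0032, 0], [-0.0588, -0.0025, 0.0044, 0.0034, 0.2737, 0.0032, 0], [-0.0663, -0.0025, 0.0044, 0.0034, 0.3081, 0.0032, 0], [-0.0663, -0.0025, 0.0044, 0.0034, 0.3081, 0.0032, 0]],
])

```text
time_s: 7.52
eef_pos: [0.4579, -0.1573, 0.0757]
eef_rot: [-0.28, 0.669, 0.62, 0.298]
wrist_force: [0.7, -1.3, 5.9]
opening: 0.199
grasp_force: 62.0
```

Run:
```python
from h import *
o,l,t,e=scoop();print(l.round(4),t.round(4),e.round(1))
im=camrig.camera("top");a=cv2.resize(im[190:290,190:330],None,fx=4,fy=4,interpolation=cv2.INTER_CUBIC)
im=camrig.camera("side");b=cv2.resize(im[140:270,150:290],None,fx=4,fy=4,interpolation=cv2.INTER_CUBIC)
cv2.imwrite("pics/tilt.png",cv2.resize(np.hstack([cv2.copyMakeBorder(a,0,120,0,0,0),b]),(800,371)))
```

```text
[ 0.4675 -0.0063  0.0521] [0.1002 0.0025 0.0521] [ -0.3 -26.2   0.5]
```

View pics/tilt.png

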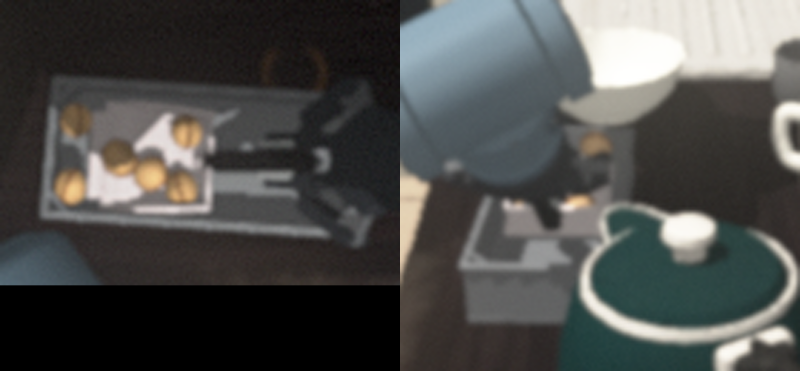

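Four walnuts are in the scoop. Two are left in the tub corners, at (76,120) and (70,187). Lifting and carrying these four to the bowl.

Run:
```python
from h import *
o,l,t,e=scoop();p,q=pose()
W=np.array([.505,.145,.115])
rows((p+[0,0,.06],q),(p+[0,0,.12],q),at(LIP,[.49,.07,.19],-22),at(LIP,W+[0,0,.06],-22))
```

```text
[ 0.458 -0.157  0.136] row [0.0447, -0.0003, -0.04, 0.0, 0.0, 0.0]
[ 0.458 -0.157  0.196] row [0.0894, -0.0005, -0.0801, 0.0, 0.0, 0.0]
[ 0.481 -0.079  0.225] row [0.164, 0.0162, -0.04, -0.0045, -0.0714, -0.0067]
[ 0.496 -0.004  0.21 ] row [0.2035, 0.0258, 0.0265, -0.0045, -0.0714, -0.0067]
```

Scaled: 0.2035 m / 0.8 = 0.2544, 0.184 m / 0.8 = 0.23, -0.0714 rad / 1.5708 = -0.0455.

Call:
jog_arm([
  [[0.0275, 0, -0.025, 0, 0, 0, 0], [0.0559, 0, -0.05, 0, 0, 0, 0], [0.0838, 0, -0.075, 0, 0, 0, 0], [0.1118, -0.0006, -0.1, 0, 0, 0, 0], [0.1425, 0.0063, -0.0838, 0, -0.0153, 0, 0], [0.1738, 0.0138, -0.0663, 0, -0.0306, 0, 0], [0.205, 0.02, -0.05, -0.0029, -0.0455, -0.0043, 0], [0.23, 0.0263, -0.0088, -0.0029, -0.0455, -0.0043, 0], [0.2544, 0.0323, 0.0331, -0.0029, -0.0455, -0.0043, 0], [0.2544, 0.0323, 0.0331, -0.0029, -0.0455, -0.0043, 0]],
])

```text
time_s: 8.88
eef_pos: [0.4936, -0.0002, 0.2082]
eef_rot: [-0.256, 0.677, 0.633, 0.274]
wrist_force: [0.1, -1.1, -3.0]
opening: 0.203
grasp_force: 60.9
```

Run:
```python
from h import *
o,l,t,e=scoop();print(l.round(4),e.round(1))
W=np.array([.505,.145,.115])
rows(at(LIP,W+[0,0,.03],0),at(LIP,W,25),at(LIP,W-[0,0,.01],50),at(LIP,W-[0,0,.01],65))
im=camrig.camera("top");a=cv2.resize(im[160:290,90:330],None,fx=3.3,fy=3.3,interpolation=cv2.INTER_CUBIC)
cv2.imwrite("pics/carry.png",a)
```

```text
[0.5021 0.1488 0.1736] [  0.2 -22.    0.2]
[0.497 0.02  0.233] row [0.0319, 0.0023, -0.0037, -0.0058, -0.3846, 0.0004]
[0.501 0.069 0.248] row [0.0773, 0.0024, 0.0198, -0.0053, -0.821, -0.0005]
[0.505 0.132 0.258] row [0.1296, 0.0025, 0.0567, -0.0045, -1.2573, -0.0014]
[0.508 0.172 0.256] row [0.157, 0.0026, 0.0858, -0.004, -1.5191, -0.002]
```

View pics/carry.png

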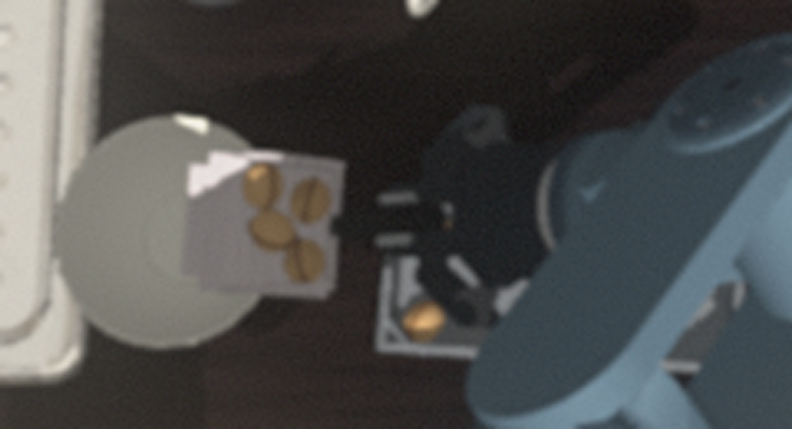

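Four walnuts are in the scoop, which is over the bowl (crop centre (165,230)). Pouring with the lip slightly further in.

Run:
```python
from h import *
W=np.array([.505,.165,.09])
rows(at(LIP,W+[0,0,.05],-5),at(LIP,W+[0,0,.02],10),at(LIP,W+[0,0,.005],25),at(LIP,W,40),at(LIP,W,52))
```

```text
[0.497 0.033 0.217] row [0.0307, 0.0004, 0.0181, -0.0044, -0.2964, 0.0002]
[0.498 0.057 0.219] row [0.0494, 0.0004, 0.0338, -0.0042, -0.5582, -0.0005]
[0.501 0.089 0.228] row [0.0787, 0.0004, 0.0492, -0.0039, -0.82, -0.0012]
[0.503 0.126 0.238] row [0.1123, 0.0005, 0.0676, -0.0036, -1.0818, -0.0019]
[0.505 0.157 0.243] row [0.1385, 0.0005, 0.086, -0.0033, -1.2912, -0.0025]
```

Scaled: 0.1385 m / 0.8 = 0.1731, 0.1123 m / 0.8 = 0.1404, -1.2912 rad / 1.5708 = -0.822.

Call:
jog_arm([
  [[0.0188, 0, 0.0113, -0.0013, -0.0942, 0, 0], [0.0384, 0, 0.0225, -0.0028, -0.1884, 0, 0], [0.05, 0, 0.0325, -0.0025, -0.2718, 0, 0], [0.0618, 0, 0.0425, -0.0025, -0.3552, 0, 0], [0.08, 0, 0.0519, -0.0025, -0.4393, 0, 0], [0.0984, 0, 0.0613, -0.0025, -0.522, -0.0006, 0], [0.1188, 0, 0.0725, -0.0025, -0.6048, -0.0013, 0], [0.1404, 0, 0.0845, -0.0023, -0.6875, -0.0013, 0], [0.1731, 0, 0.1075, -0.0021, -0.7958, -0.0013, 0], [0.1731, 0, 0.1075, -0.0021, -0.822, -0.0016, 0]],
])

```text
time_s: 10.18
eef_pos: [0.5058, 0.1586, 0.2425]
eef_rot: [0.178, 0.705, 0.66, -0.188]
wrist_force: [-0.1, -0.0, -1.7]
opening: 0.199
grasp_force: 60.9
```

Call:
jog_arm([
  [[0, 0, 0, 0, 0, 0, 0], [0, 0, 0, 0, 0, 0, 0], [0, 0, 0, 0, 0, 0, 0]],
])

```text
time_s: 10.55
eef_pos: [0.5063, 0.1542, 0.2441]
eef_rot: [0.178, 0.708, 0.658, -0.186]
wrist_force: [-0.1, 0.0, -0.8]
opening: 0.205
grasp_force: 60.9
```

Run:
```python
from h import *
o,l,t,e=scoop();print(l.round(4),e.round(1))
p,q=pose()
rows((p+[0,0,.08],q),at(LIP,[.50,.10,.17],0),at(LIP,tub(-.03,0,.17),0))
im=camrig.camera("top");a=cv2.resize(im[160:290,90:330],None,fx=2,fy=2,interpolation=cv2.INTER_CUBIC)
im=camrig.camera("side");b=cv2.resize(im[110:240,170:330],None,fx=2,fy=2,interpolation=cv2.INTER_CUBIC)
cv2.imwrite("pics/pour.png",np.hstack([a,b]))
```

```text
[0.5063 0.1622 0.0912] [-0.4 51.9 -0.2]
[0.506 0.154 0.324] row [-0.0398, 0.0005, -0.0694, 0.0, 0.0, 0.0]
[ 0.492 -0.025  0.258] row [-0.1629, -0.0011, 0.0773, 0.0016, 0.9057, -0.0012]
[ 0.453 -0.261  0.258] row [-0.3698, -0.023, 0.1959, 0.0016, 0.9057, -0.0012]
```

View pics/pour.png

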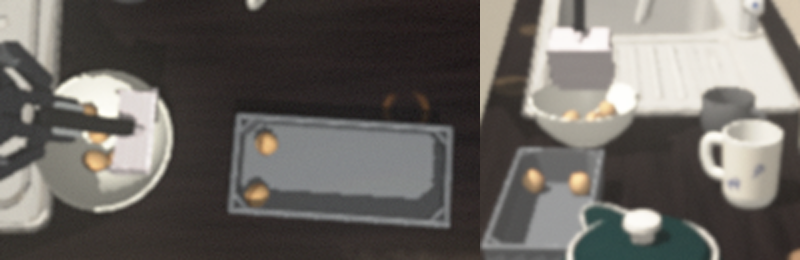

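The walnuts have gone into the bowl, with at least three visible. Two remain in the tub at (266,143) and (257,192) and the table looks clear. Withdrawing and checking.

Careful with the scale: shifts go in shares of 80 cm and turns go in shares of 90 degrees. That gives: -0.21 m / 0.8 = -0.2625, -0.1629 m / 0.8 = -0.2036, 0.9057 rad / 1.5708 = 0.5766.

Call:
jog_arm([
  [[-0.025, 0, -0.0438, 0, 0, 0, 0], [-0.05, 0, -0.0875, 0, 0.0637, 0, 0], [-0.075, 0, -0.075, 0, 0.1783, 0, 0], [-0.1125, 0, -0.0375, 0, 0.2865, 0, 0], [-0.15, 0, 0.0125, 0, 0.3947, 0, 0], [-0.1813, 0, 0.0563, 0, 0.5029, 0, 0], [-0.2036, 0, 0.0966, 0, 0.5766, 0, 0], [-0.2625, 0, 0.1288, 0, 0.5766, 0, 0], [-0.2625, 0, 0.1288, 0, 0.5766, 0, 0]],
])

```text
time_s: 11.78
eef_pos: [0.4896, -0.0817, 0.2588]
eef_rot: [-0.127, 0.72, 0.668, 0.141]
wrist_force: [0.4, -0.4, -1.3]
opening: 0.2
grasp_force: 60.8
```

Run:
```python
from h import *
o,l,t,e=scoop();print(o.round(3),l.round(4),e.round(1))
Z=np.zeros(3)
rows(at(Z,[.55,-.06,.16],0),at(Z,[.628,-.18,.14],0),at(Z,[.628,-.18,.02],0),at(Z,[.628,-.18,.001],0))
im=camrig.camera("top");a=cv2.resize(im[130:290,90:350],None,fx=3,fy=3,interpolation=cv2.INTER_CUBIC)
cv2.imwrite("pics/after.png",a)
```

```text
[ 0.494 -0.011  0.17 ] [0.4979 0.0431 0.1703] [-0.3  0.2 -0. ]
[ 0.546 -0.131  0.248] row [-0.046, 0.0599, -0.0066, 0.0024, 0.0028, -0.0044]
[ 0.624 -0.251  0.228] row [-0.1592, 0.1466, -0.0301, 0.0024, 0.0028, -0.0044]
[ 0.624 -0.251  0.108] row [-0.204, 0.146, 0.0812, 0.0024, 0.0028, -0.0044]
[ 0.624 -0.251  0.089] row [-0.211, 0.1459, 0.0989, 0.0024, 0.0028, -0.0044]
```

View pics/after.png

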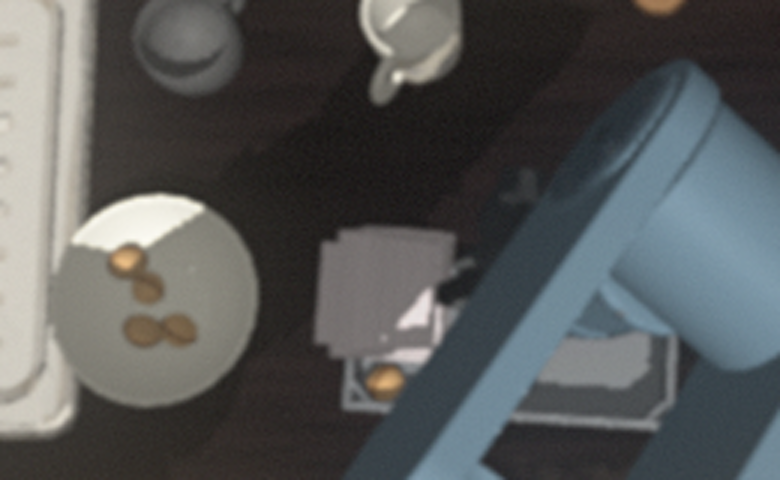

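Four walnuts are in the bowl, at (127,260), (147,288), (143,331) and (179,329), and the scoop is empty. Setting it down.

Scaled: -0.211 m / 0.8 = -0.2638, -0.208 m / 0.8 = -0.26, -0.0044 rad / 1.5708 = -0.0028.

Call:
jog_arm([
  [[-0.0575, 0.075, -0.0083, 0, 0, 0, 0], [-0.1063, 0.1125, -0.0188, 0, 0, 0, 0], [-0.1563, 0.15, -0.0275, 0, 0, 0, 0], [-0.199, 0.1833, -0.0375, 0.0015, 0.0018, -0.0028, 0], [-0.225, 0.1825, 0.0275, 0.0015, 0.0018, -0.0028, 0], [-0.2463, 0.1825, 0.08, 0.0015, 0.0018, -0.0028, 0], [-0.255, 0.1825, 0.1013, 0.0015, 0.0018, -0.0028, 0], [-0.26, 0.1825, 0.1138, 0.0015, 0.0018, -0.0028, 0], [-0.2638, 0.1825, 0.1225, 0.0015, 0.0018, -0.0028, 0], [-0.2638, 0.1825, 0.1225, 0.0015, 0.0018, -0.0028, 0]],
])

```text
time_s: 13.08
eef_pos: [0.6272, -0.2468, 0.0928]
eef_rot: [-0.128, 0.715, 0.672, 0.142]
wrist_force: [0.3, -1.3, 2.0]
opening: 0.203
grasp_force: 61.4
```

Run:
```python
from h import *
o,l,t,e=scoop();print(o.round(4),l.round(4),e.round(1))
```

```text
[ 0.6311 -0.1756  0.0047] [ 0.6344 -0.1217  0.0046] [ 0.4  0.  -0.2]
```

Scaled: 0.002 m / 0.8 = 0.0025, -0.001 m / 0.8 = -0.0013.

Call:
jog_arm([
  [[0, 0, 0, 0, 0, 0, 0], [-0.0013, 0, 0.0025, 0, 0, 0, 0], [-0.0013, 0, 0.0025, 0, 0, 0, 0]],
])

```text
time_s: 13.45
eef_pos: [0.627, -0.2473, 0.09]
eef_rot: [-0.128, 0.715, 0.672, 0.142]
wrist_force: [1.0, -3.8, 6.2]
opening: 0.206
grasp_force: 61.8
```

Run:
```python
from h import *
o,l,t,e=scoop();print(o.round(4),l.round(4),e.round(1))
```

```text
[ 0.6309 -0.1762  0.0019] [ 0.6343 -0.1223  0.0018] [ 0.3  0.  -0.2]
```

Contact force is 6 N, so the scoop is on the worktop. Releasing and backing off along the handle.

Scaled: -0.16 m / 0.8 = -0.2, -0.12 m / 0.8 = -0.15.

Call:
jog_arm([
  [[-0.0013, 0, 0.0025, 0, 0, 0, 1], [-0.0013, 0, 0.0025, 0, 0, 0, 1], [-0.0013, 0, 0.0025, 0, 0, 0, 1], [-0.0013, 0, 0.0025, 0, 0, 0, 1], [-0.0013, 0, 0.0025, 0, 0, 0, 1], [-0.0013, 0, -0.025, 0, 0, 0, 1], [-0.0013, 0, -0.075, 0, 0, 0, 1], [-0.0013, 0, -0.15, 0, 0, 0, 1], [-0.0013, 0, -0.2, 0, 0, 0, 1], [-0.0013, 0, -0.2, 0, 0, 0, 1]],
])

```text
time_s: 14.7
eef_pos: [0.6223, -0.3105, 0.2419]
eef_rot: [-0.125, 0.716, 0.672, 0.142]
wrist_force: [-0.1, -1.0, -0.7]
opening: 1.005
grasp_force: 0.0
```

Run:
```python
from h import *
im=camrig.camera("top");a=cv2.resize(im[130:290,90:350],None,fx=3,fy=3,interpolation=cv2.INTER_CUBIC)
cv2.imwrite("pics/end.png",a)
o=np.array([.6309,-.1762,0]);s=scoopR(0)
for P in[(.054,-.037,.002),(.054,.037,.002),(-.0425,.046,0)]:print(((proj("top",o+s.apply(P))-[90,130])*3).round())
```

```text
[529. 107.]
[526. 190.]
[637. 205.]
```

View pics/end.png

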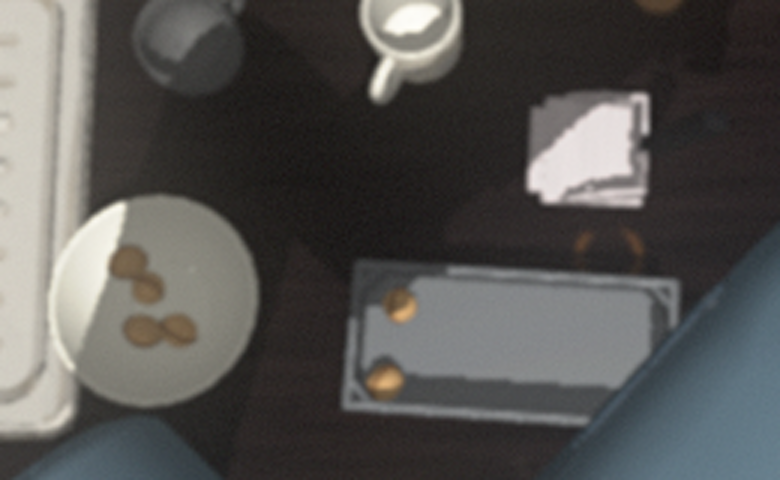

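The scoop lies flat, with lip corners at (530,107) and (527,190) where predicted. Four walnuts are in the bowl, at the same pixels as before, and two are in the tub. The cup and mug haven't moved.

```bash
python3 -c "
from bench import ctrl, camrig
print(ctrl.hand_in())"
```

```text
the job is handed in; nothing more can be done
None
```

I've handed the job in: four walnuts are in the bowl, two are still in the tub, and the scoop sits flat on the worktop clear of the tub; the cup and mug are where they were, and the jar, never near the arm, wasn't in the last picture.

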